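Proof-tighten the clamp screw of a gluing press

ROBOT

A 6-joint arm with a two-finger parallel gripper is mounted at the origin on the work surface. World frame = base frame: x ahead of the robot, y to its left, z up, the work surface at z = 0. Lengths are in m, angles in rad, forces in N, time in s.
With the tool pointing down it reaches from about 0.325 to 0.75 m from the base axis. Payload 7.6 kg.
Tool frame: the origin (TCP) lies at the centre of the arm's flange, where the gripper is bolted on; the fingertips stand 173 mm ahead of it and the grasp point (between the pads) lies 155 mm ahead of it; y points along the fingers, x is the direction in which the jaws open and shut, and the axes are right-handed (so a half turn about y gives the same grasp; the last joint's range is limited). The gripper opens to 85 mm and grips with 20 to 120 N. Pads are 22 mm wide; open, the fingers measure 114 mm over their backs; the gripper's body (76 mm by 85 mm) begins 54 mm behind the grasp point. The pads swing forward as they close: fully open they stand 13 mm farther back than shut.
Start: joints at [-1.268, 0.052, 1.401, -0, 1.689, -0.07], TCP at [0.191, -0.489, 0.405] pointing down, gripper open.
Joint ranges: [-2.9, 2.9], [-0.91, 2.17], [0.12, 2.37], [-1.06, 4.2], [0.26, 2.73], [-2.93, 2.93]. Speed limits (rad/s): [2.57, 2.57, 3.01, 3.14, 3.14, 3.14].

INTERFACE

Orientations are given as a rotation vector (axis times angle).
In Python, from station import goto, servo_line, set_joints, move_gripper, hold, ik, snapshot, camera_info, IKError, job_done, read_time, read_joint_positions, read_dq, read_effort, read_position, read_tool_rot, read_force, read_wrist_torque, read_width gives the robot as it stands. Calls block until the motion is done:
- goto(position, orientation): joint-space move of the TCP to a pose.
- servo_line(position, vel=0.15, rot=None, guard=None): straight line of the TCP; rot=None keeps the orientation; vel is the mean speed in m/s. With guard (N) it stops when the force on the tool has changed by that much, and returns True; else False.
- set_joints(angles): joint-space move.
- move_gripper(opening, force=None): finger opening in m; force is the grip in N (None keeps the last); returns when the fingers have stopped.
- hold(seconds).
- ik(position, orientation): joint angles nearest the present ones, or None.
- snapshot(name): name is "side" or "top" or "wrist"; returns (picture, depth): 420x560x3 uint8, red, green, blue; 420x560 float32, m along the optical axis (not along the pixel's ray), 0 where there is no reading.
- camera_info(name): a dict with "mtx" (3x3 intrinsics, pixels), "extrinsics" (4x4, takes a point from camera to world coordinates); the wrist camera has in their place "tool_from_camera" (4x4, takes a point from camera to tool coordinates, whose origin is the TCP and whose axes are the tool frame's). Camera axes: x right, y down, z forward; pixel columns grow to the right and rows downward; lengths in m; the calibration is good to about 2 mm. A picture is of the moment at which its call begins: read the wrist's pose just before it. camera_info takes no time and is no camera call.
A pose or a line that the arm cannot do raises IKError and nothing moves.
- job_done(): hands the job in, once; it reports no verdict.
Readings, each from a call of its own:
- read_time(): time.
- read_joint_positions(): joint angles.
- read_dq(): joint speeds.
- read_effort(): joint torques, N m.
- read_position(): TCP position.
- read_tool_rot(): TCP orientation.
- read_force(): force on the tool from outside, world axes, zero at the start.
- read_wrist_torque(): the same for the moment, N m.
- read_width(): finger opening in m.
Only numpy, scipy, OpenCV 4.12 (cv2) and the standard library are available. Lean on these libraries where they do the work, as an engineer would, in place of code of your own. Each camera call takes 0.05 s, during which the arm holds its last target. There are 200 camera calls.

TASK

Tighten the press's clamp screw clockwise (seen from above) by its crank until it no longer turns, then lean on the crank to about 1.2 N m (15 N at the knob), keep that for a second, and never reach 1.7 N m. Then check that the screw holds by leaning the crank the other way, lightly, at about 0.3 N m (4 N at the knob) for a second, so that the screw does not come undone. Let go of the crank, leaving the screw tight and the things lying around alone.

Things in the scene. Friction and masses are not known exactly. Their poses are not given: they have to be found in the camera images.
- press: the gluing press, fixed to the bench: a plywood board 200 (x) x 320 (y) x 22 mm carrying a stack of wooden strips along y (up to 78 mm high, 70 mm wide) and across it, along x, a dark steel bridge (164 x 50 mm, top at 117 mm). Origin: centre of the board's underside, on the bench top, straight below the screw's axis
- screw_axis (a point): point on the upright axis of the clamp screw, level with the middle of the crank's knob (177 mm above the bench). It turns with the screw: its x axis points from the axis along the unstrained crank. The screw passes through a round nut on the bridge; its hub and crank arm lie under 162 mm above the bench
- knob (a point): middle of the upright wooden knob at the crank's end, 80 mm from the screw's axis, 177 mm above the bench. The knob is round, 26 mm in diameter, 45 mm tall (154 to 199 mm above the bench), fixed in height, and spins freely on its pin. The crank arm under it (18 mm wide, 10 mm thick, top at 153 mm) may point in any direction. The arm is springy: the knob gives about 0.16 mm per newton (40 N m per radian about the screw's axis), both ways
- screw (a joint): angle of the screw in rad, growing clockwise seen from above. 0 means that the clamp's pad is seated and the screw turns no further; it starts slack, between -0.9 and -0.35. Turning the slack screw takes 0.5 N m (about 6 N at the knob); once seated, 0.5 N m the other way would undo it again. Its height stays the same
- jar: bystander: closed glass jar with a red lid, 72 mm in diameter, 105 mm tall, standing beside the press. Origin: centre of its underside
- mallet: bystander: wooden mallet lying beyond the press as seen from the robot, 250 mm long, head 60 x 110 x 55 mm. Origin: on its underside, about mid length
- offcut: bystander: wood offcut 50 x 100 x 24 mm lying beside the press. Origin: centre of its underside

How it is judged:
On the way, in this order (a step that is already met when the one before it is completed fails the run):
1. the screw is seated and the crank is leaned on clockwise with at least 0.9 N m (knob 1.8 mm ahead of the unstrained crank) for 0.5 s (value of joint screw above -0.04 rad and y of knob in the frame of screw_axis below -0.0018 m), for 0.5 s.
2. the crank is leaned on anticlockwise with at least 0.15 N m (knob 0.3 mm behind) for 0.4 s and the screw stays seated (value of joint screw above -0.06 rad and y of knob in the frame of screw_axis above 0.0003 m), for 0.4 s.
At the end, for the whole second after the job is handed in: the screw is within 0.06 rad of seated, the crank is released, and jar, mallet and offcut are within 20 mm of where they began (value of joint screw above -0.06 rad and distance of each of jar, mallet, offcut from where it was at the start of the episode below 0.02 m); the robot touches nothing.
It fails at once if the screw is overtightened: 1.7 N m or more on the crank (knob 3.4 mm ahead of the unstrained crank) (y of knob in the frame of screw_axis below -0.0034 m).
It fails at once if a bystander is knocked about (distance of any of jar, mallet, offcut from where it was at the start of the episode above 0.02 m).
It also fails if it takes over 67 s, if anything falls off the work surface, if the arm or the gripper's body presses on something with over 40 N, if the wrist force passes 120 N, or if a joint passes its speed limit or range.

## Working session

There is one attempt and no reset: what is moved stays moved. The work goes in short steps, each a Python script; the robot and the scene stay as the last script left them, time stands still between calls to the robot, and variables do not carry over. Pictures are saved under pics/ and viewed, about 8 in all and at most 12, crops included, and the job is handed in when it is done.

```bash
mkdir -p pics
python3 - <<'E'
from station import *
import cv2,numpy as np
for n in("top","side"):
    p,d=snapshot(n); cv2.imwrite(f"pics/{n}0.png",p[:,:,::-1]); np.save(f"pics/{n}0.npy",d)
    print(n,camera_info(n))
print(read_time(),read_force(),read_tool_rot(),camera_info("wrist"))
E
```

```text
top {'mtx': array([[489.94049558,   0.        , 277.92461994],
       [  0.        , 489.94049558, 209.67202726],
       [  0.        ,   0.        ,   1.        ]]), 'extrinsics': array([[ 0.00891052, -0.9922948 ,  0.12357844,  0.4327929 ],
       [-0.99991031, -0.00760609,  0.01102321,  0.07376723],
       [-0.00999832, -0.12366558, -0.99227358,  1.2431189 ],
       [ 0.        ,  0.        ,  0.        ,  1.        ]])}
side {'mtx': array([[431.96057206,   0.        , 285.69250333],
       [  0.        , 431.96057206, 206.70235775],
       [  0.        ,   0.        ,   1.        ]]), 'extrinsics': array([[-0.9436398 , -0.17278166,  0.28229494,  0.24432775],
       [-0.33014944,  0.55156608, -0.76601319,  1.01333133],
       [-0.02335128, -0.81604005, -0.57752347,  0.81361975],
       [ 0.        ,  0.        ,  0.        ,  1.        ]])}
0.1 [ 0.26447717 -0.1764525   0.04072895] [-1.36189203  0.93118976 -0.92931698] {'mtx': array([[315.91222441,   0.        , 276.48031595],
       [  0.        , 315.91222441, 207.58164136],
       [  0.        ,   0.        ,   1.        ]]), 'tool_from_camera': array([[ 9.99999307e-01,  1.12574272e-03, -3.44345906e-04,
         3.03919401e-04],
       [ 6.69683213e-04, -3.03417633e-01,  9.52857435e-01,
         3.05917413e-02],
       [ 9.68191702e-04, -9.52857005e-01, -3.03418177e-01,
         7.81234509e-02],
       [ 0.00000000e+00,  0.00000000e+00,  0.00000000e+00,
         1.00000000e+00]])}
```

View pics/top0.png

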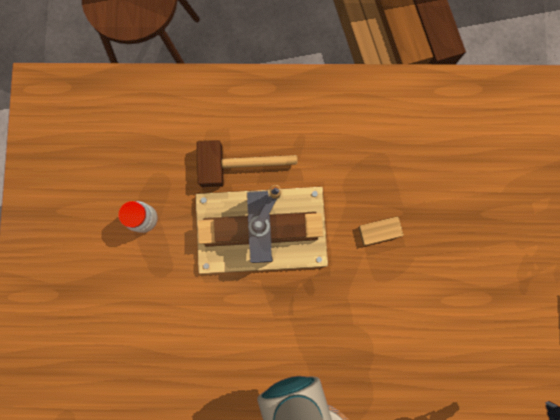

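View pics/side0.png

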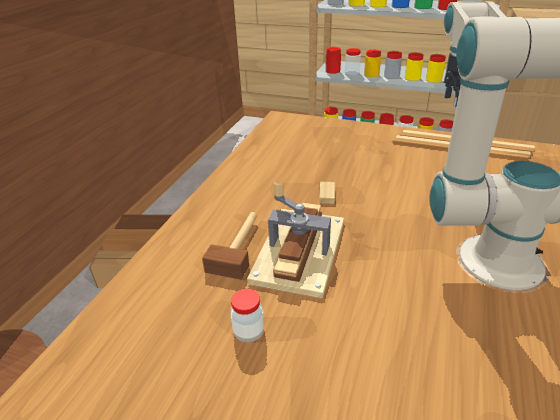

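The top view shows the screw hub at about (259,227) and the knob at about (275,192). The jar is at (138,217), the offcut at (381,231) and the mallet lies from (209,163) to (297,160). Next I'll get their positions from depth.

```bash
cat > h.py <<'E'
from station import *
import cv2,numpy as np
from scipy.spatial.transform import Rotation as R
def cloud(d,K,T):
    v,u=np.mgrid[:d.shape[0],:d.shape[1]]
    P=np.stack([(u-K[0,2])/K[0,0]*d,(v-K[1,2])/K[1,1]*d,d],-1)
    return P@T[:3,:3].T+T[:3,3]
E
python3 - <<'E'
from h import *
for n in("top","side"):
    d=np.load(f"pics/{n}0.npy"); c=camera_info(n); W=cloud(d,c["mtx"],c["extrinsics"])
    W[d==0]=9
    roi=(W[...,0]>.2)&(W[...,0]<.6)&(abs(W[...,1]-.1)<.15)
    for lo,hi in((.165,.21),(.19,.21),(.135,.162),(.11,.12),(.015,.03)):
        m=roi&(W[...,2]>lo)&(W[...,2]<hi); q=W[m]
        if len(q): print(n,lo,hi,len(q),q.mean(0).round(4),q.min(0).round(3),q.max(0).round(3), np.argwhere(m).mean(0).round(1))
p=cv2.imread("pics/top0.png")[130:290,180:340]; a=cv2.resize(p,None,fx=3.7,fy=3.7,interpolation=cv2.INTER_CUBIC)
cv2.imwrite("pics/crop.png",a)
E
```

```text
top 0.165 0.21 149 [0.3041 0.0607 0.1939] [ 0.2   -0.006  0.166] [0.6   0.136 0.21 ] [334.6 288.8]
top 0.19 0.21 103 [0.279  0.0579 0.1999] [ 0.2   -0.006  0.19 ] [0.6   0.103 0.21 ] [346.9 290.1]
top 0.135 0.162 327 [0.5591 0.1178 0.1541] [0.522 0.084 0.139] [0.6   0.143 0.162] [213.7 263.6]
top 0.11 0.12 963 [0.5189 0.1319 0.1167] [0.454 0.101 0.11 ] [0.6   0.158 0.12 ] [232.9 257.9]
top 0.015 0.03 3516 [0.4984 0.1065 0.0219] [ 0.428 -0.033  0.015] [0.6  0.25 0.03] [244.2 269.9]
side 0.165 0.21 129 [0.352  0.0775 0.1901] [0.2   0.035 0.167] [0.6   0.107 0.209] [196.9 375.2]
side 0.19 0.21 66 [0.2905 0.0709 0.1992] [0.2   0.035 0.191] [0.599 0.107 0.209] [196.5 399.5]
side 0.135 0.162 224 [0.5546 0.1216 0.152 ] [0.52  0.087 0.135] [0.6   0.144 0.162] [204.7 292.2]
side 0.11 0.12 605 [0.5217 0.1338 0.1165] [0.45  0.095 0.11 ] [0.6   0.161 0.12 ] [220.2 302.6]
side 0.015 0.03 1660 [0.4906 0.1461 0.0224] [ 0.426 -0.036  0.015] [0.6  0.25 0.03] [252.8 311.7]
```

View pics/crop.png

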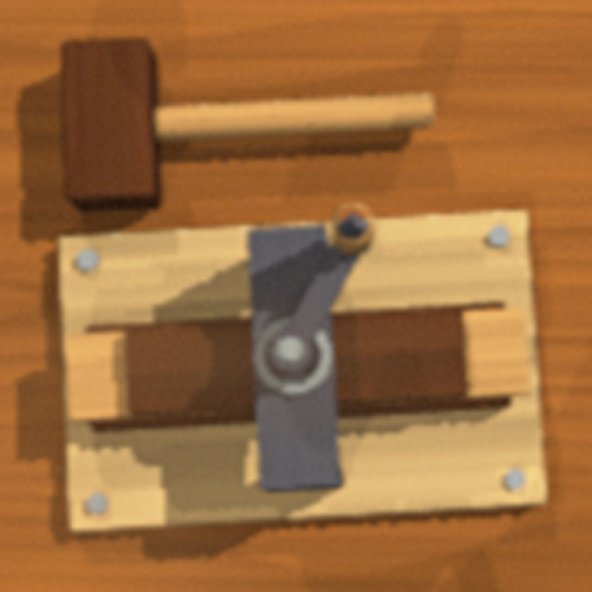

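Run:
```python
from h import *
for n in("top","side"):
    d=np.load(f"pics/{n}0.npy"); c=camera_info(n); W=cloud(d,c["mtx"],c["extrinsics"])
    W[d==0]=9
    roi=(W[...,0]>.4)&(W[...,0]<.75)&(abs(W[...,1]-.1)<.2)
    for lo,hi in((.165,.21),(.19,.21),(.12,.162),(.11,.12),(.015,.03)):
        m=roi&(W[...,2]>lo)&(W[...,2]<hi); q=W[m]
        if len(q): print(n,lo,hi,len(q),((q.min(0)+q.max(0))/2).round(4),q.mean(0).round(4),q.min(0).round(3),q.max(0).round(3), np.argwhere(m).mean(0).round(1))
# rays at read pixels
c=camera_info("top");K=c["mtx"];T=c["extrinsics"]
for (u,v),z in(((180+350/3.7,130+229/3.7),.199),((180+289/3.7,130+350/3.7),.16)):
    r=T[:3,:3]@np.linalg.solve(K,[u,v,1]); print((T[:3,3]+r*(z-T[2,3])/r[2]).round(4))
print(R.from_rotvec(read_tool_rot()).as_matrix().round(3))
```

```text
top 0.165 0.21 65 [0.5772 0.1087 0.1843] [0.6011 0.0935 0.1902] [0.537 0.081 0.166] [0.618 0.136 0.203] [192.7 274.4]
top 0.19 0.21 44 [0.6055 0.0933 0.1968] [0.6045 0.0929 0.1959] [0.593 0.081 0.191] [0.618 0.105 0.203] [190.7 274.6]
top 0.12 0.162 537 [0.5375 0.1196 0.141 ] [0.5553 0.1196 0.144 ] [0.457 0.084 0.12 ] [0.618 0.155 0.162] [215.8 263. ]
top 0.11 0.12 1107 [0.5358 0.131  0.1152] [0.5306 0.1323 0.1166] [0.454 0.101 0.11 ] [0.617 0.161 0.12 ] [227.9 257.8]
top 0.015 0.03 5619 [0.5875 0.1309 0.0225] [0.5313 0.1313 0.022 ] [ 0.428 -0.033  0.015] [0.747 0.295 0.03 ] [231.  260.2]
side 0.165 0.21 103 [0.6044 0.0947 0.1821] [0.6015 0.0998 0.1834] [0.592 0.083 0.165] [0.617 0.107 0.199] [187.7 278. ]
side 0.19 0.21 31 [0.6045 0.0947 0.1948] [0.6017 0.0984 0.1953] [0.592 0.083 0.19 ] [0.617 0.107 0.199] [183.6 278. ]
side 0.12 0.162 372 [0.5396 0.1207 0.1408] [0.5499 0.1253 0.1428] [0.462 0.087 0.12 ] [0.617 0.154 0.162] [208.6 293.5]
side 0.11 0.12 672 [0.5331 0.1279 0.115 ] [0.5302 0.134  0.1165] [0.45  0.095 0.11 ] [0.616 0.161 0.12 ] [219.6 299.6]
side 0.015 0.03 3159 [0.5868 0.1303 0.0225] [0.5294 0.1924 0.0224] [ 0.424 -0.036  0.015] [0.75  0.297 0.03 ] [260.9 293. ]
[0.6014 0.0929 0.199 ]
[0.534  0.1295 0.16  ]
[[ 0.364 -0.     0.931]
 [-0.931  0.001  0.364]
 [-0.001 -1.     0.   ]]
```

```bash
cat >> h.py <<'E'
C=np.array([.533,.130]); A0=np.arctan2(.094-.130,.604-.533); Z=.335
def pose(a,r=.0798,adv=0.,z=Z,s=1):
    "TCP pose for knob angle a, shifted adv m clockwise"
    t=np.array([np.sin(a),-np.cos(a),0]); y=np.array([0,0,-1.])
    p=np.r_[C+r*np.array([np.cos(a),np.sin(a)])+adv*t[:2],z]
    return p,R.from_matrix(np.c_[s*t,y,np.cross(s*t,y)]).as_rotvec(),t
E
python3 - <<'E'
from h import *
for s in(1,-1):
  for da in(.1,0,-.5,-1,-1.2):
    for z in (Z,.45):
        p,o,t=pose(A0+da,s=s,z=z); q=ik(p,o); print(s,da,z,None if q is None else np.round(q,2))
E
```

```text
1 0.1 0.335 [ 0.11  0.34  1.22 -0.    1.59  2.05]
1 0.1 0.45 [ 0.11  0.31  1.02 -0.    1.81  2.05]
1 0 0.335 [ 0.09  0.32  1.23 -0.    1.59  2.13]
1 0 0.45 [ 0.09  0.3   1.04 -0.    1.81  2.13]
1 -0.5 0.335 [0.05 0.24 1.33 0.   1.57 2.59]
1 -0.5 0.45 [0.05 0.21 1.14 0.   1.79 2.59]
1 -1 0.335 None
1 -1 0.45 None
1 -1.2 0.335 None
1 -1.2 0.45 None
-1 0.1 0.335 [ 0.11  0.34  1.22 -0.    1.59 -1.1 ]
-1 0.1 0.45 [ 0.11  0.31  1.02 -0.    1.81 -1.1 ]
-1 0 0.335 [ 0.09  0.32  1.23  0.    1.59 -1.01]
-1 0 0.45 [ 0.09  0.3   1.04  0.    1.81 -1.01]
-1 -0.5 0.335 [ 0.05  0.24  1.33 -0.    1.57 -0.55]
-1 -0.5 0.45 [ 0.05  0.21  1.14 -0.    1.79 -0.55]
-1 -1 0.335 [ 0.03  0.14  1.45 -0.    1.55 -0.08]
-1 -1 0.45 [ 0.03  0.1   1.26 -0.    1.78 -0.08]
-1 -1.2 0.335 [ 0.03  0.09  1.5  -0.    1.55  0.12]
-1 -1.2 0.45 [ 0.03  0.05  1.31 -0.    1.78  0.12]
```

Run:
```python
from h import *
p,o,t=pose(A0,s=-1,z=.45); goto(p,o); move_gripper(.055,60)
print(read_time(),read_force(),read_position()-p)
print(servo_line(pose(A0,s=-1)[0],vel=.06,guard=5),read_position(),read_force(),read_time())
pic,d=snapshot("wrist"); cv2.imwrite("pics/w1.png",pic[:,:,::-1])
```

```text
3.0417 [-0.15891861 -0.32302793 -0.55531975] [ 1.09623711e-05 -1.48150546e-04  3.10086184e-05]
False [0.60420861 0.09392163 0.33535588] [ 0.30048534 -0.22614382  0.60589422] 5.1083
```

View pics/w1.png

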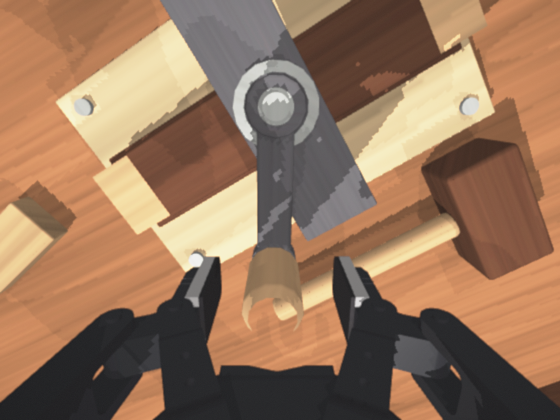

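The knob (about (272,285)) sits centred between the open pads, whose tips are at x≈205 and x≈350. The arm lies along the tool axis as planned. I'll close to a loose cage and start turning in small force-checked steps.

```bash
cat >> h.py <<'E'
def ft(t,F0,n=5):
    return -np.mean([(read_force()-F0)@t for _ in range(n)])
E
python3 - <<'E'
from h import *
move_gripper(.031,60); hold(.2)
F0=np.array(read_force()); np.save("F0.npy",F0); print("w",read_width(),F0,read_time())
a=A0; f=0; last=0
while a>A0-1.1:
    step=.0015 if f<8.5 else .0004
    a-=step/.0798
    p,o,t=pose(a,s=-1); servo_line(p,vel=.03,rot=o); 
    f=ft(t,F0,3)
    if a<last-.05 or f>8: print(round(A0-a,4),round(f,2),round(read_time(),2)); last=a
    if f>13: break
np.save("a.npy",a)
u=t[:2]; print("F",read_force()-F0,"err mm",1e3*(read_position()-p),"t",t,"w",read_width())
E
```

```text
w 0.031135115404815 [ 0.40306401  0.13588613 -0.2790423 ] 5.7167
0.0188 -0.06 5.97
0.0752 5.62 6.72
0.1316 6.44 7.47
0.188 5.33 8.22
0.2444 5.98 8.97
0.3008 5.91 9.72
0.3571 5.5 10.47
0.4135 6.11 11.22
0.4699 4.89 11.97
0.5263 13.4 12.72
F [10.57513279  8.32811983 -3.10458887] err mm [0.67615906 0.85029646 0.23314828] t [-0.83907535 -0.54401521  0.        ] w 0.030980828414367226
```

```bash
cat >> h.py <<'E'
def lean(a0,adv,target,secs,F0,step=.0003,tol=.8):
    "regulate clockwise force to target, hold secs in band; returns adv"
    ok=None
    while True:
        p,o,t=pose(a0,adv=adv,s=-1); servo_line(p,vel=.02,rot=o); hold(.05)
        f=ft(t,F0,5); T=read_time(); x=(read_position()[:2]-pose(a0,s=-1)[0][:2])@t[:2]
        print(f"{T:.2f} adv {adv*1e3:.2f} act {x*1e3:.2f} f {f:.2f}")
        e=target-f
        if abs(e)<tol+.6: ok=ok or T
        else: ok=None
        if ok and T-ok>secs: return adv
        if abs(e)>tol: adv+=np.sign(e)*(step if abs(e)<6 else step)
        if abs(adv)>.012: print("abort"); return adv
E
python3 - <<'E'
from h import *
F0=np.load("F0.npy"); a=float(np.load("a.npy"))
adv=lean(a,0,15,1.3,F0); np.save("adv.npy",adv); print(read_force()-F0)
E
```

```text
13.02 adv 0.00 act -1.07 f 11.99
13.32 adv 0.30 act -0.84 f 13.39
13.62 adv 0.60 act -0.62 f 13.68
13.92 adv 0.90 act -0.40 f 14.23
14.22 adv 0.90 act -0.40 f 13.46
14.52 adv 1.20 act -0.18 f 14.88
14.82 adv 1.20 act -0.18 f 15.63
15.12 adv 1.20 act -0.18 f 15.77
15.42 adv 1.20 act -0.18 f 15.45
15.72 adv 1.20 act -0.18 f 15.53
16.02 adv 1.20 act -0.18 f 15.35
[12.03080152  9.65177635 -4.73683073]
```

Run:
```python
from h import *
F0=np.load("F0.npy"); a=float(np.load("a.npy")); adv=float(np.load("adv.npy"))
for adv in np.arange(adv-.0005,-.0125,-.0005):
    p,o,t=pose(a,adv=adv,s=-1); servo_line(p,vel=.02,rot=o); f=ft(t,F0,5)
    print(round(adv*1e3,2),round(f,2),(read_force()-F0).round(1))
    if abs(f)<1.0: break
hold(.3); Fn=np.mean([read_force() for _ in range(8)],0); print("free",Fn-F0,read_time())
np.save("adv.npy",adv); np.save("F1.npy",Fn)
```

```text
0.7 14.17 [11.4  8.4 -4.3]
0.2 12.75 [ 9.9  8.1 -3.3]
-0.3 11.49 [ 9.3  6.8 -2.9]
-0.8 10.81 [ 9.   6.  -2.2]
-1.3 8.99 [ 6.9  5.9 -1.9]
-1.8 6.68 [ 5.5  3.9 -2.2]
-2.3 5.55 [ 4.7  3.  -0.9]
-2.8 3.92 [ 2.9  2.7 -0.9]
-3.3 4.19 [ 3.4  2.4 -0.4]
-3.8 3.53 [ 2.3  2.9 -1.2]
-4.3 1.8 [1.2 1.5 0.4]
-4.8 -0.44 [-0.3 -0.4  0.3]
free [ 0.75955896 -0.11790714  1.09025915] 19.3167
```

Run:
```python
from h import *
F0=(np.load("F0.npy")+np.load("F1.npy"))/2; a=float(np.load("a.npy")); adv=float(np.load("adv.npy"))
adv=lean(a,adv,-4,1.2,F0,step=.0004,tol=.7); np.save("adv.npy",adv)
```

```text
19.62 adv -4.80 act -4.78 f -0.04
19.92 adv -5.20 act -5.21 f -0.62
20.22 adv -5.60 act -5.61 f -1.67
20.52 adv -6.00 act -6.01 f -1.04
20.82 adv -6.40 act -6.41 f -0.89
21.12 adv -6.80 act -6.80 f -0.80
21.42 adv -7.20 act -7.22 f -0.58
21.72 adv -7.60 act -7.62 f -0.82
22.02 adv -8.00 act -8.00 f -1.14
22.32 adv -8.40 act -8.41 f -0.96
22.62 adv -8.80 act -8.81 f -0.61
22.92 adv -9.20 act -9.20 f 0.44
23.22 adv -9.60 act -9.59 f -1.11
23.52 adv -10.00 act -9.94 f -2.27
23.82 adv -10.40 act -10.31 f -3.59
24.12 adv -10.40 act -10.35 f -4.28
24.42 adv -10.40 act -10.38 f -3.93
24.72 adv -10.40 act -10.37 f -4.34
25.02 adv -10.40 act -10.39 f -4.75
25.32 adv -10.00 act -10.06 f -2.97
```

Run:
```python
from h import *
F0=np.load("F1.npy"); a=float(np.load("a.npy"))
p,o,t=pose(a,adv=-.007,s=-1); servo_line(p,vel=.02,rot=o); hold(.3)
print("gap",ft(t,F0,8)); move_gripper(.055); hold(.2); print(read_width(),read_force()-F0)
p[2]=.47; print(servo_line(p,vel=.1,guard=8)); hold(.4); print(read_position(),read_force(),read_time())
pic,d=snapshot("wrist"); o_=R.from_rotvec(read_tool_rot()).as_matrix()
cv2.imwrite("pics/w2.png",pic[:,:,::-1])
p2,d=snapshot("top"); cv2.imwrite("pics/top2.png",p2[:,:,::-1])
c=camera_info("side"); d=snapshot("side")[1]; W=cloud(d,c["mtx"],c["extrinsics"])
m=(d>0)&(abs(W[...,2]-.182)<.017)&(np.hypot(W[...,0]-.533,W[...,1]-.13)<.1); q=W[m]
mid=(q.min(0)+q.max(0))/2; print("knob",mid,len(q),"angle",np.arctan2(mid[1]-.13,mid[0]-.533),"exp",a-.007/.0798)
```

```text
gap -0.7986243905867136
0.05500821208553144 [-1.23989449  0.70211662 -0.8720754 ]
False
[0.58229042 0.06685852 0.46993123] [ 0.24727866 -0.04650534  0.23184919] 28.375
knob [0.58037946 0.06909222 0.18207071] 102 angle -0.9096842101649352 exp -1.0833006151450608
```

View pics/top2.png

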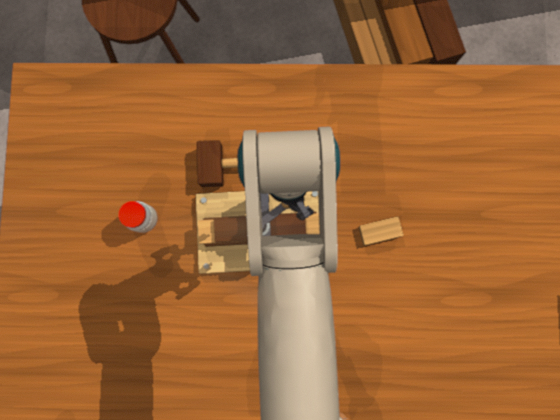

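In the top view the jar (138,217), offcut (381,231) and mallet head (209,163) are where they started. The correct expected knob angle is a+0.007/0.0798 = −0.908, because my printed "exp" had the wrong sign. The measured −0.910 agrees, so the crank has not backed off. The arm is clear, so I'm handing in.

```bash
python3 -c "
from station import *
job_done(); print(read_time(),read_force())"
```

```text
the job is handed in; nothing more can be done
the job is handed in; nothing more can be done
```

I tightened the clamp screw, checked that it holds, released the crank and handed the job in at about 28 s of the 67 s allowed. The station gives no verdict, so these results are my own readings.

- **Tightening:** I caged the knob loosely between the pads and turned the crank clockwise about 0.5 rad at roughly 6 N until the force rose sharply, meaning the screw was seated. I then leaned to about 15.5 N (1.2 N m) and held that for over a second. The highest reading was 15.8 N, below the 21 N that would be 1.7 N m.
- **Reverse check:** I leaned the other way at about 4 N (0.3 N m), with readings of 3 to 4.75 N over about 1.2 s. The force zero had an offset of about 0.8 N in that direction, so the true lean was nearer 2.2 to 4 N.
- **Release:** The gripper is open and the arm is lifted clear. The side camera puts the crank at −0.910 rad, against −0.908 rad for the middle of the gap between the pads, so the screw did not come undone.
- **Bystanders:** The jar and offcut look unmoved in the last top picture. The mallet's head does too; the arm partly hid its handle.

One disagreement: over the last 0.9 mm of the clockwise lean, the force rose more slowly than the stated crank stiffness would give (3.4 N against about 5.6 N). I put this down to give in the fingers and sensor noise, but did not check it further.

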